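Pin and hold a wooden hinge

TASK

Put this wooden hinge together: first stand the steel pin upright in the knuckle of the leaf fixed to the jamb block, fully down, and let go of it; then slip the loose leaf's knuckle down over the pin until it meets the fixed knuckle, with the loose leaf pointing away from the jamb block in one straight line with the fixed leaf. Finish holding: keep the loose leaf in the gripper, upright and square on the fixed knuckle so that the holes stay lined up, and do not let go of it. Leave the other things on the bench, the dowel in the rack included, where they are.

Things in the scene. Friction and masses are not known exactly. Their poses are not given: they have to be found in the camera images.
- jamb: Fixed: wooden jamb block with a plywood hinge leaf. Origin on the bench, on the hinge axis; z up, yaw within 0.45 rad of 0. Fixed knuckle: 26 x 26 mm block, 50 mm high, round the origin. The fixed leaf (10 mm thick, 50 mm high) runs from it along +y into the block (60 mm along x, y = 50 to 120 mm, 100 mm high). The -y side is free: the loose leaf belongs there.
- jamb_bore (a point): Centre of the mouth of the fixed knuckle's vertical bore, in its top face, 50 mm above the bench; axes as jamb. The bore is 11.5 mm wide and 40 mm deep, closed below.
- leaf: Loose plywood hinge leaf, about 90 g, standing on its lower edge. Origin at the underside of its knuckle, on the hole's axis; z up. Knuckle 26 x 26 mm, 40 mm high, with a vertical through hole 13 mm wide. Its plate runs along -y from y = -13 to -88 mm, 10 mm thick (along x), 70 mm high, flush with the knuckle's underside.
- leaf_edge (a point): Middle of the loose leaf's free end: y = -88 mm, 35 mm above its underside. Put together, the leaf's axes are parallel to those of jamb and its origin is at jamb_bore. Let go of there, it would sag.
- pin: Steel hinge pin: round, 10 mm across, 100 mm long, both ends chamfered, about 60 g, standing upright in one of the rack's two holes. Origin at the centre of its lower end, z along it; at the start that end is 10 mm above the bench.
- pin_top (a point): Centre of the pin's upper end, 100 mm above its origin. In the fixed knuckle the pin stands 60 mm proud of the bore's mouth, and so 20 mm proud of the loose knuckle at the end.
- rack: Dark wooden rod rack, fixed, 50 x 120 mm, 35 mm high, origin at the centre of its underside; two holes 17 mm wide, 25 mm deep, at y = -32 and +32 mm of its frame. The pin stands in one, a shorter, thicker dowel in the other.
- cutouts: Bystander: stack of three square plywood cutouts 44 x 44 mm, 18 mm high. Leave it where it is.
- cut_a: Bystander: flat plywood ring, 44 mm across, 6 mm thick. Leave it where it is.
- cut_b: Bystander: flat plywood ring, 50 mm across, 6 mm thick. Leave it where it is.
- glue: Bystander: white glue bottle, 52 mm across, 130 mm tall. Leave it where it is.
- tin: Bystander: steel tin, 80 mm across, 85 mm tall. Leave it where it is.
- offcut: Bystander: wood offcut 60 x 28 x 18 mm. Leave it where it is.
- brush: Bystander: paint brush lying flat, about 200 mm long. Leave it where it is.
- dowel: Bystander: pale wooden dowel, 15 mm across and only 60 mm tall, standing in the rack's other hole (its foot 10 mm above the bench). Leave it where it is.
Mind the look-alikes: they are no part of the job. Leave any orange or turquoise look-alike of the leaf alone. Leave any blue look-alike of the jamb alone.

How it is judged:
On the way:
1. the pin stands fully down and released in the fixed knuckle, the loose leaf still away from it (horizontal distance between pin and jamb_bore below 0.003 m and z of pin in the frame of jamb_bore below -0.034 m and angle between pin's own z axis and vertical below 0.09 rad and contact force between the fingers and pin below 0.1 N and horizontal distance between leaf and jamb_bore above 0.06 m), for 0.2 s.
At the end, for the whole second after the job is handed in: Pin down in the fixed bore (34 mm or more, within 3 mm of its axis, 5 deg of upright). Leaf still gripped (over 3 N) and still: hole within 3.5 mm of the bore's axis, knuckle within 4 mm of the fixed one, upright within 3 deg, in line with the fixed leaf within 7 deg, away from the block (horizontal distance between pin and jamb_bore below 0.003 m and z of pin in the frame of jamb_bore below -0.034 m and angle between pin's own z axis and vertical below 0.09 rad and horizontal distance between leaf and jamb_bore below 0.0035 m and z of leaf in the frame of jamb_bore between -0.003 and 0.004 m and angle between leaf's own z axis and vertical below 0.055 rad and angle between the x axis of leaf and the x axis of jamb, either way round below 0.12 rad and y of leaf_edge in the frame of jamb below -0.07 m and contact force between the fingers and leaf above 3 N and linear speed of leaf below 0.02 m/s); the arm keeps its last pose, push and grip.
It fails at once if one of the other things on the bench is pushed more than 30 mm from its place (distance of any of cutouts, cut_a, cut_b, glue, tin, offcut, brush, dowel from where it was at the start of the episode above 0.03 m).
It also fails if it takes over 64 s, if anything falls off the work surface, if the arm or the gripper's body presses on something with over 40 N, if the wrist force passes 120 N, or if a joint passes its speed limit or range.

ROBOT

A 7-joint arm with a two-finger parallel gripper is mounted at the origin on the work surface. World frame = base frame: x ahead of the robot, y to its left, z up, the work surface at z = 0. Lengths are in m, angles in rad, forces in N, time in s.
With the tool pointing down it reaches from about 0.4 to 0.875 m from the base axis. Payload 6.5 kg.
Tool frame: the origin (TCP) lies midway between the tips of the shut fingers; the grasp point (between the pads) lies 19 mm behind it; z points along the fingers, y is the line along which they close (so a half turn about z gives the same grasp; the last joint's range is limited). The gripper opens to 85 mm and grips with 20 to 120 N. Pads are 22 mm wide; open, the fingers measure 114 mm over their backs; the gripper's body (76 mm by 85 mm) begins 54 mm behind the grasp point. The pads swing forward as they close: fully open they stand 13 mm farther back than shut.
Start: joints at [-0.066, 0.536, -0.004, 1.538, 0.003, 1.067, -0.071], TCP at [0.65, 0, 0.231] pointing down, gripper open.
Joint ranges: [-2.7, 2.7], [-0.37, 2.16], [-1.27, 1.26], [0.24, 2.4], [-1.31, 4.45], [0.19, 1.91], [-2.76, 2.76]. Speed limits (rad/s): [2.39, 2.39, 3.14, 3.14, 3.14, 3.14, 3.14].

INTERFACE

Orientations are given as a rotation vector (axis times angle).
In Python, from bench import manip, optics, hand_in gives the robot as it stands.
- The arm moves only by the shell command python3 -m jog 'ROWS' [OPENING] [FORCE]. ROWS is JSON, a list of rows, each an object of numbers: "dx", "dy", "dz": the shift along the world's x, y, z scaled (see below); "ax", "ay", "az": the turn, a rotation vector about the world's x, y, z scaled (see below). In form: [{"dx": .., "dy": .., "dz": .., "ax": .., "ay": .., "az": ..}, ...]. A call has 1 to 5 rows; each row shifts and turns the commanded pose from where the row before left it; what a row does not reach is not made up. The controller multiplies each number of a shift by 75 mm and each number of a turn by 120 degrees. A row lasts 1/10 s, in which the tool goes at most 50 mm and 8.59 degrees, less where a joint would pass 70% of its speed; a pose out of reach is approached as far as the arm can. A call with a number of a shift or a turn outside -1 to 1 is refused whole. A call with a gripper value outside its range is refused whole. OPENING is the opening, from -1 (shut) to 1 (fully open), set as the call begins (- or left out, the last holds). The fingers move at their own pace and stop on an object; FORCE is the grip in N (left out, the last holds). Time passes only in rows, so rows that do not move let the fingers close. It gives the time, the measured TCP pose, the force, the opening and the grip force at its end, in the units of the state.
- manip.observe(): the state, without advancing time (a new reading comes with each control period).
- optics.capture(name): name is "scene" or "side" or "wrist"; returns a dict with "frame" (420x560x3 uint8, red, green, blue), "fovy" (degrees; the focal length in pixels is half the picture's height over the tangent of half this angle, whatever the lens; pixels are square), "cx", "cy" (the principal point, pixels), "camera_from_world" (4x4, takes a point from world to camera coordinates); the wrist camera has in their place "hand_eye" (4x4, takes a point from camera to tool coordinates, whose origin is the TCP and whose axes are the flange's). Camera axes: x right, y down, z forward; pixel columns grow to the right and rows downward; lengths in m; the calibration is good to about 2 mm. The wrist camera is an equidistant fisheye: a pixel r from the principal point sees the ray r / f radians off the axis. A picture is of the moment at which its call begins: read the wrist's pose just before it. There is no depth.
- hand_in(): hands the job in; it is judged then, once.
The state is a dict: "clock": time; "q": joint angles; "joint_velocities": joint speeds; "joint_torque": joint torques, N m; "tcp_pos": TCP position; "ee_rot": TCP orientation; "wrist_force": force on the tool from outside, world axes, zero at the start; "ft_torque": the same for the moment, N m; "grip_width": opening from 0.0 (shut) to 1.0 (fully open); "finger_force": force on a finger pad.
Only numpy, scipy, OpenCV 4.12 (cv2) and the standard library are available. Lean on these libraries where they do the work, as an engineer would, in place of code of your own. Each camera call takes 0.05 s, during which the arm holds its last target. There are 200 camera calls.

## Working session

There is one attempt and no reset: what is moved stays moved. The work goes in short steps, Python scripts to look and compute and a shell command to move; the robot and the scene stay as the last step left them, time stands still between calls to the robot, and variables do not carry over. Pictures are saved under pics/ and viewed, at most 10 in all, crops included, and the job is handed in when it is done.

```bash
ls; mkdir -p pics; cat > h.py <<'E'
import numpy as np, cv2, json
from bench import manip, optics
from scipy.spatial.transform import Rotation as R
def cap(n,tag):
    s=manip.observe(); c=optics.capture(n)
    cv2.imwrite(f'pics/{tag}.png',cv2.cvtColor(c['frame'],cv2.COLOR_RGB2BGR))
    d={k:np.array(v).tolist() for k,v in c.items() if k!='frame'}
    d['tcp']=list(map(float,s['tcp_pos'])); d['rot']=list(map(float,s['ee_rot']))
    json.dump(d,open(f'pics/{tag}.json','w')); return c
def ray(tag,u,v):
    d=json.load(open(f'pics/{tag}.json')); f=210/np.tan(np.radians(d['fovy'])/2)
    x,y=(u-d['cx']),(v-d['cy'])
    if 'hand_eye' in d:
        r=np.hypot(x,y); a=r/f; k=np.array([np.sin(a)*x/r,np.sin(a)*y/r,np.cos(a)])
        H=np.array(d['hand_eye']); W=np.eye(4); W[:3,:3]=R.from_rotvec(d['rot']).as_matrix(); W[:3,3]=d['tcp']; T=W@H
    else:
        k=np.array([x/f,y/f,1]); T=np.linalg.inv(np.array(d['camera_from_world']))
    k=T[:3,:3]@k; return T[:3,3],k/np.linalg.norm(k)
def onz(tag,u,v,z):
    o,k=ray(tag,u,v); return o+k*(z-o[2])/k[2]
def tri(*obs):
    A=np.zeros((3,3));b=np.zeros(3);L=[ray(*o) for o in obs]
    for o,k in L:
        P=np.eye(3)-np.outer(k,k);A+=P;b+=P@o
    p=np.linalg.solve(A,b); return p,[float(np.linalg.norm((np.eye(3)-np.outer(k,k))@(p-o))) for o,k in L]
def proj(tag,p):
    d=json.load(open(f'pics/{tag}.json')); f=210/np.tan(np.radians(d['fovy'])/2)
    if 'hand_eye' in d:
        W=np.eye(4); W[:3,:3]=R.from_rotvec(d['rot']).as_matrix(); W[:3,3]=d['tcp']; C=np.linalg.inv(W@np.array(d['hand_eye']))
    else: C=np.array(d['camera_from_world'])
    q=C[:3,:3]@np.array(p)+C[:3,3]
    if 'hand_eye' in d:
        r=np.hypot(q[0],q[1]); a=np.arctan2(r,q[2]); return d['cx']+f*a*q[0]/r, d['cy']+f*a*q[1]/r
    return d['cx']+f*q[0]/q[2], d['cy']+f*q[1]/q[2]
E
python3 - <<'E'
from h import *
ims=[cap(n,n+'0') for n in('scene','side','wrist')]
for n in('scene','side','wrist'):
    d=json.load(open(f'pics/{n}0.json')); print(n,d['fovy'],d['cx'],d['cy'],np.round(d.get('camera_from_world',d.get('hand_eye')),3).tolist())
a=[cv2.imread(f'pics/{n}0.png') for n in('scene','side')]
for n,x in zip(('sc','si'),a): cv2.imwrite(f'pics/{n}_v.png',cv2.resize(x,(800,600),interpolation=cv2.INTER_CUBIC))
s=manip.observe(); print(s)
E
```

```text
pics
scene 48.3436693655602 279.0871421214078 212.2995032131744 [[0.823, 0.568, -0.017, -0.454], [0.383, -0.577, -0.722, -0.168], [-0.42, 0.587, -0.692, 1.492], [0.0, 0.0, 0.0, 1.0]]
side 45.993782210764635 273.9103229951831 206.32219489128693 [[0.77, -0.638, -0.004, -0.449], [-0.439, -0.526, -0.728, 0.306], [0.463, 0.563, -0.685, 0.972], [0.0, 0.0, 0.0, 1.0]]
wrist 65.70646984690485 272.4021378340409 205.43572812718244 [[-0.002, -0.966, -0.258, 0.065], [1.0, -0.002, -0.0, 0.0], [-0.0, -0.258, 0.966, -0.143], [0.0, 0.0, 0.0, 1.0]]
{'clock': 0.15, 'q': array([-0.06620113,  0.53699963, -0.00444156,  1.53859907,  0.00256122,
        1.06726519, -0.0711971 ]), 'joint_velocities': array([-1.02695496e-04, -2.84007730e-03,  8.31525672e-06, -3.09947688e-03,
       -1.94913406e-03, -1.71801886e-03,  8.64415280e-04]), 'joint_torque': array([ 1.61238928e-03, -5.83780539e+01,  1.04997531e+00, -2.59348226e+01,
        1.25170653e-02,  6.47799578e-03, -7.88314480e-06]), 'tcp_pos': array([6.49547627e-01, 7.82337101e-06, 2.30627810e-01]), 'ee_rot': array([-2.22077324e+00, -2.22090457e+00,  1.47041350e-03]), 'wrist_force': array([-0.02869061, -0.36658959, -0.72409317]), 'ft_torque': array([-0.03519519, -0.0012989 ,  0.0124273 ]), 'finger_force': 0.0, 'grip_width': 0.9995003642142244}
```

View pics/sc_v.png

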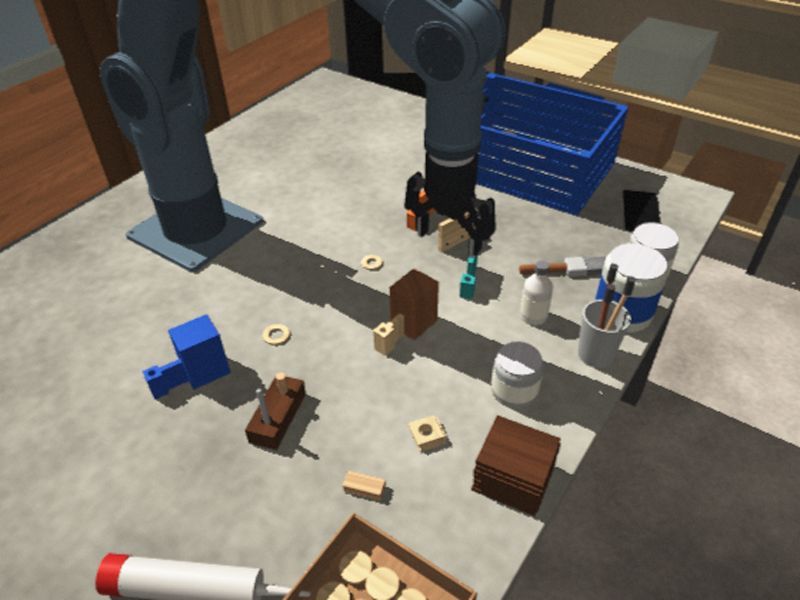

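View pics/si_v.png

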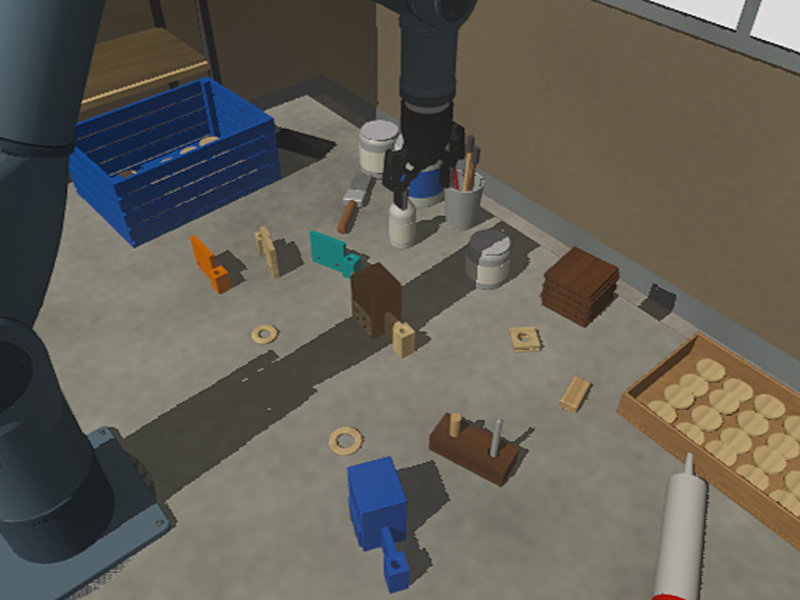

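Both views show the pin standing in the rack, with its top near scene (261,391) and side (499,421). The jamb knuckle's top is near scene (385,328) and side (403,325). The plywood leaf is at about scene (455,233) and side (268,250), flanked by the orange and turquoise look-alikes.

```bash
python3 - <<'E'
from h import *
k=0.7
for n,a,b in [('pintop',(261,391),(499,421)),('knuckle',(385,328),(403,325)),('leaf',(455,233),(268,250)),('dowel',(282,377),(455,416)),('glue',(537,268),(403,207))]:
    print(n,tri(('scene0',a[0]*k,a[1]*k),('side0',b[0]*k,b[1]*k)))
T=np.zeros((600,800,3),np.uint8)
def tile(tag,u,v,w,h,x,y):
    im=cv2.imread(f'pics/{tag}.png'); u0=int(u-w/2);v0=int(v-h/2); c=im[v0:v0+h,u0:u0+w]; T[y:y+300,x:x+400]=cv2.resize(c,(400,300),interpolation=cv2.INTER_CUBIC); print(tag,u0,v0,400/w)
tile('side0',188,172,80,60,0,0)
tile('scene0',320,162,80,60,400,0)
im=cv2.imread('pics/wrist0.png'); T[300:,:400]=cv2.resize(im,(400,300))
tile('side0',275,228,80,60,400,300)
cv2.imwrite('pics/m1.png',T)
E
```

```text
pintop (array([ 0.51332158, -0.31354259,  0.10237325]), [0.0017980646863219713, 0.0017980646863219446])
knuckle (array([ 0.56271728, -0.05633409,  0.05139083]), [0.001018374595545315, 0.0010183745955453297])
leaf (array([0.50890292, 0.27537124, 0.02778254]), [0.0025948394141603734, 0.0025948394141603196])
dowel (array([ 0.49455074, -0.25115351,  0.0634346 ]), [1.8852747378893608e-05, 1.8852747378893042e-05])
glue (array([0.73901426, 0.16077861, 0.10237542]), [0.013311095363421925, 0.013311095363421958])
side0 148 142 5.0
scene0 280 132 5.0
side0 235 198 5.0
```

View pics/m1.png

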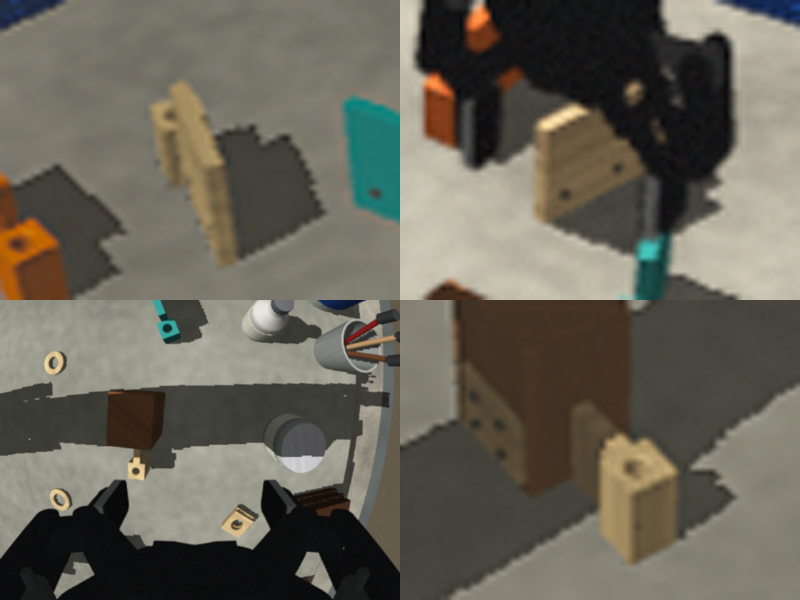

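The tiles show that the leaf's knuckle sits at its far end in the side view, with the hole near side (182,164) and the free end's foot near (192,194). The jamb knuckle's hole is at about (283,232). Next I move toward the pin, taking wrist pictures on the way.

```bash
python3 -m jog '[{"dx":-0.23,"dy":-0.52},{"dx":-0.23,"dy":-0.52},{"dx":-0.23,"dy":-0.52},{"dx":-0.23,"dy":-0.52},{}]'; python3 -c "
from h import *
cap('wrist','w1')"
python3 -m jog '[{"dx":-0.23,"dy":-0.52},{"dx":-0.23,"dy":-0.52},{"dx":-0.23,"dy":-0.52},{"dx":-0.23,"dy":-0.52},{}]'; python3 - <<'E'
from h import *
cap('wrist','w2')
p=[.513,-.314,.11]; j=[.563,-.056,.05]
print([ [np.round(proj(t,q),0) for q in (p,j)] for t in('w1','w2')])
def crop(tag,u,v,w,h,W=400,H=300):
    im=cv2.imread(f'pics/{tag}.png'); u0=int(min(max(u-w/2,0),560-w));v0=int(min(max(v-h/2,0),420-h)); print(tag,u0,v0,W/w); return cv2.resize(im[v0:v0+h,u0:u0+w],(W,H),interpolation=cv2.INTER_CUBIC)
t=[crop('w1',*proj('w1',p),120,90),crop('w1',*proj('w1',j),120,90),crop('w2',*proj('w2',p),120,90),crop('w2',*proj('w2',j),120,90)]
cv2.imwrite('pics/m2.png',np.vstack([np.hstack(t[:2]),np.hstack(t[2:])]))
E
```

```text
[[array([171., 427.]), array([193., 236.])], [array([171., 427.]), array([193., 236.])]]
w1 111 330 3.3333333333333335
w1 132 191 3.3333333333333335
w2 111 330 3.3333333333333335
w2 132 190 3.3333333333333335schema error: expected keys dx, dy, dz, ax, ay, az
schema error: expected keys dx, dy, dz, ax, ay, az
```

View pics/m2.png

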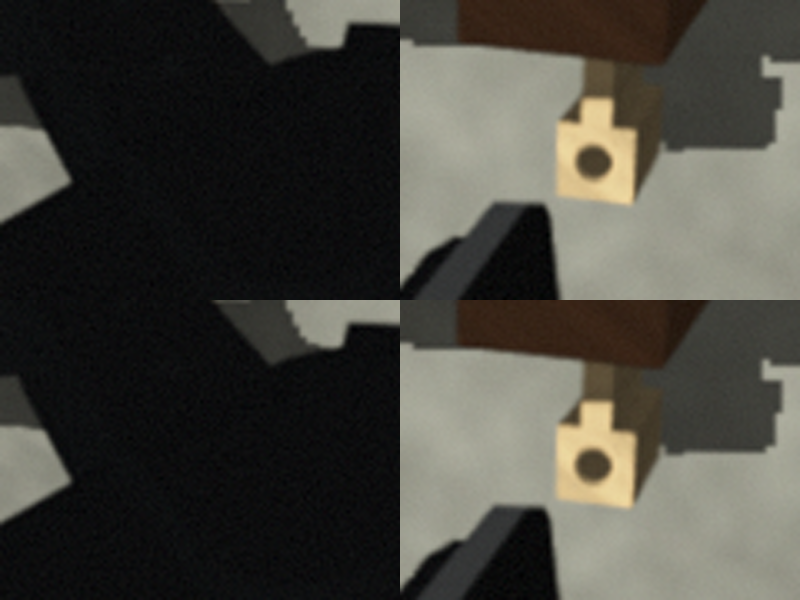

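The rows were refused because every key is required, so the arm didn't move. Both pictures are from the start pose and show the bore at about wrist (190.0,239.5).

```bash
cat >> h.py <<'E'
def crop(tag,u,v,w,h,W=400,H=300):
    im=cv2.imread(f'pics/{tag}.png'); u0=int(min(max(u-w/2,0),560-w));v0=int(min(max(v-h/2,0),420-h)); print(tag,u0,v0,W/w); return cv2.resize(im[v0:v0+h,u0:u0+w],(W,H),interpolation=cv2.INTER_CUBIC)
def four(out,*L):
    t=[crop(tag,*proj(tag,p),w,w*3//4) for tag,p,w in L]
    cv2.imwrite(f'pics/{out}.png',np.vstack([np.hstack(t[:2]),np.hstack(t[2:])]))
E
python3 -m jog '[{"dx":-0.23,"dy":-0.52,"dz":0,"ax":0,"ay":0,"az":0},{"dx":-0.23,"dy":-0.52,"dz":0,"ax":0,"ay":0,"az":0},{"dx":-0.23,"dy":-0.52,"dz":0,"ax":0,"ay":0,"az":0},{"dx":-0.23,"dy":-0.52,"dz":0,"ax":0,"ay":0,"az":0},{"dx":0,"dy":0,"dz":0,"ax":0,"ay":0,"az":0}]'; python3 -c "
from h import *
cap('wrist','w1')"
python3 -m jog '[{"dx":-0.23,"dy":-0.52,"dz":0,"ax":0,"ay":0,"az":0},{"dx":-0.23,"dy":-0.52,"dz":0,"ax":0,"ay":0,"az":0},{"dx":-0.23,"dy":-0.52,"dz":0,"ax":0,"ay":0,"az":0},{"dx":-0.23,"dy":-0.52,"dz":0,"ax":0,"ay":0,"az":0},{"dx":0,"dy":0,"dz":0,"ax":0,"ay":0,"az":0}]'; python3 - <<'E'
from h import *
cap('wrist','w2'); cap('side','s2')
p=[.513,-.314,.11]; j=[.563,-.056,.05]
print([ [np.round(proj(t,q),0) for q in (p,j)] for t in('w1','w2')])
four('m3',('w1',p,160),('w1',j,120),('w2',p,160),('side0',p,80))
E
```

```text
clock: 0.75
tcp_pos: [0.5777, -0.1642, 0.2314]
ee_rot: [2.232, 2.209, -0.007]
wrist_force: [-0.4, -0.5, 0.4]
grip_width: 1.001
finger_force: 0.0
clock: 1.3
tcp_pos: [0.5088, -0.3182, 0.2314]
ee_rot: [2.23, 2.211, -0.006]
wrist_force: [0.1, -0.8, 0.9]
grip_width: 0.997
finger_force: 0.0
[[array([212., 340.]), array([256.,  77.])], [array([278., 193.]), array([322., -57.])]]
w1 131 280 2.5
w1 196 31 3.3333333333333335
w2 197 133 2.5
side0 309 261 5.0
```

View pics/m3.png

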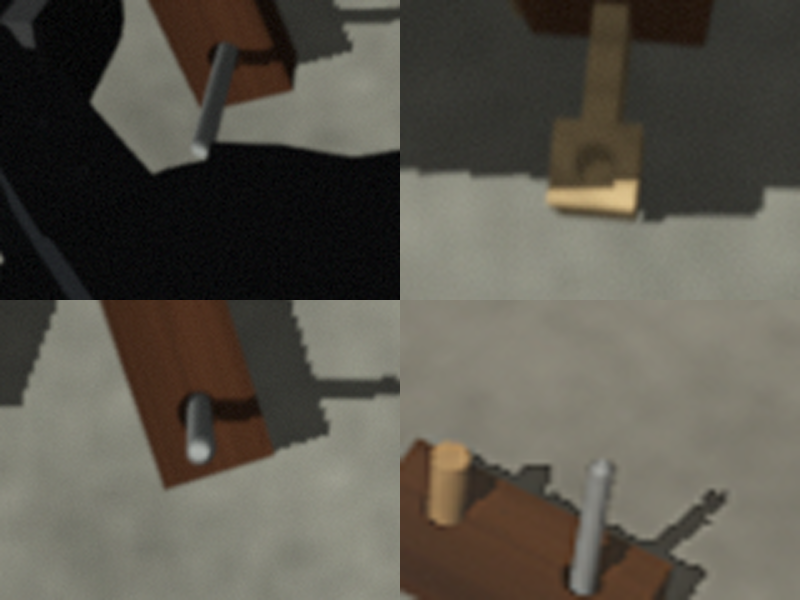

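In the crops the pin's top is at w1 (211.4,340.8), w2 (276.6,194.2) and side (349.2,294.2). The bore is at start-wrist (190,239.6), w1 (254.5,79.3) and side (281.4,231.2). The knuckle's top corners are visible too.

```bash
python3 - <<'E'
from h import *
print('pin',tri(('w1',211.4,340.8),('w2',276.6,194.2),('side0',349.2,294.2)), tri(('w1',211.4,340.8),('w2',276.6,194.2))[0])
for t,u,v in(('w1',211.4,340.8),('w2',276.6,194.2),('side0',349.2,294.2)): print(onz(t,u,v,.11))
print('bore',tri(('wrist0',190,239.6),('w1',254.5,79.3),('side0',281.4,231.2)))
for t,u,v in(('wrist0',190,239.6),('w1',254.5,79.3),('side0',281.4,231.2)): print(onz(t,u,v,.05))
C=[onz('wrist0',132+(x-400)/3.3333,191+y/3.3333,.05) for x,y in((556,122),(556,197),(634,204),(637,128))]
print(np.round(C,4),np.mean(C,0))
tl,bl,br,tr=C
for a,b,o in((bl,br,0),(tl,tr,0),(bl,tl,-90),(br,tr,-90)): print('yaw',np.degrees(np.arctan2(*(b-a)[[1,0]]))+o)
# leaf in side0
print('leaf hole',onz('side0',182,163.6,.04),'end foot',onz('side0',192.4,193.6,0))
E
```

```text
pin (array([ 0.51177458, -0.31641846,  0.10666446]), [0.0009438243768858923, 0.000796100152499153, 0.0007862127897332094]) [ 0.51238988 -0.31516809  0.10948175]
[ 0.5127327  -0.31486257  0.11      ]
[ 0.51216527 -0.31494284  0.11      ]
[ 0.50880259 -0.31804109  0.11      ]
bore (array([ 0.55901119, -0.05957526,  0.04677927]), [0.0018086513892510041, 0.002362218908812596, 0.001787896707766156])
[ 0.55934006 -0.06022675  0.05      ]
[ 0.56113293 -0.05863359  0.05      ]
[ 0.55491949 -0.06221588  0.05      ]
[[ 0.5478 -0.0465  0.05  ]
 [ 0.5452 -0.073   0.05  ]
 [ 0.572  -0.0749  0.05  ]
 [ 0.5749 -0.0483  0.05  ]] [ 0.55996936 -0.06067363  0.05      ]
yaw -4.0015223025221465
yaw -3.67790966690714
yaw -5.586557458365789
yaw -6.334204082997076
leaf hole [0.51791879 0.31747485 0.04      ] end foot [4.93057892e-01 2.34962122e-01 1.11022302e-16]
```

```bash
python3 -m jog '[{"dx":0.045,"dy":0.044,"dz":-0.4,"ax":0,"ay":0,"az":0},{"dx":0,"dy":0,"dz":-0.5,"ax":0,"ay":0,"az":0},{"dx":0,"dy":0,"dz":-0.5,"ax":0,"ay":0,"az":0},{"dx":0,"dy":0,"dz":-0.5,"ax":0,"ay":0,"az":0},{"dx":0,"dy":0,"dz":-0.36,"ax":0,"ay":0,"az":0}]'
python3 -m jog '[{"dx":0,"dy":0,"dz":0,"ax":0,"ay":0,"az":0},{"dx":0,"dy":0,"dz":0,"ax":0,"ay":0,"az":0},{"dx":0,"dy":0,"dz":0,"ax":0,"ay":0,"az":0},{"dx":0,"dy":0,"dz":0,"ax":0,"ay":0,"az":0},{"dx":0,"dy":0,"dz":0,"ax":0,"ay":0,"az":0}]' -1 50
python3 -m jog '[{"dx":0,"dy":0,"dz":0,"ax":0,"ay":0,"az":0},{"dx":0,"dy":0,"dz":0,"ax":0,"ay":0,"az":0},{"dx":0,"dy":0,"dz":0,"ax":0,"ay":0,"az":0},{"dx":0,"dy":0,"dz":0,"ax":0,"ay":0,"az":0},{"dx":0,"dy":0,"dz":0,"ax":0,"ay":0,"az":0}]'
```

```text
clock: 1.9
tcp_pos: [0.5162, -0.3049, 0.0593]
ee_rot: [-2.215, -2.224, -0.002]
wrist_force: [0.0, 0.4, -0.0]
grip_width: 1.002
finger_force: 0.0
clock: 2.4
tcp_pos: [0.5163, -0.309, 0.0631]
ee_rot: [2.22, 2.22, 0.001]
wrist_force: [0.4, -0.0, 0.3]
grip_width: 0.145
finger_force: 0.7
clock: 2.9
tcp_pos: [0.5159, -0.3091, 0.063]
ee_rot: [2.221, 2.22, 0.001]
wrist_force: [-1.5, -0.4, 7.0]
grip_width: 0.101
finger_force: 48.8
```

The arm overshoots before it settles, so the earlier TCP reading was taken mid-swing and the grasp is about 6 mm off-centre. I'll open, re-centre and grip again.

```bash
python3 -m jog '[{"dx":0,"dy":0,"dz":0,"ax":0,"ay":0,"az":0},{"dx":0,"dy":0,"dz":0,"ax":0,"ay":0,"az":0},{"dx":-0.05,"dy":-0.08,"dz":0,"ax":0,"ay":0,"az":0},{"dx":0,"dy":0,"dz":0,"ax":0,"ay":0,"az":0},{"dx":0,"dy":0,"dz":0,"ax":0,"ay":0,"az":0}]' 0
python3 -c "
from h import *
cap('wrist','w3')"
python3 -m jog '[{"dx":0,"dy":0,"dz":0,"ax":0,"ay":0,"az":0},{"dx":0,"dy":0,"dz":0,"ax":0,"ay":0,"az":0},{"dx":0,"dy":0,"dz":0,"ax":0,"ay":0,"az":0},{"dx":0,"dy":0,"dz":0,"ax":0,"ay":0,"az":0},{"dx":0,"dy":0,"dz":0,"ax":0,"ay":0,"az":0}]' -1 60
python3 -c "
from h import *
s=manip.observe();print(s['tcp_pos'],s['finger_force'])
cap('wrist','w4');cap('side','s4')
p=[.512,-.315,.11]; j=[.56,-.06,.05]
four('m4',('w3',p,160),('w4',p,160),('s4',p,120),('w4',j,120))"
```

```text
clock: 3.4
tcp_pos: [0.5112, -0.3152, 0.0617]
ee_rot: [-2.222, -2.22, 0.0]
wrist_force: [-0.6, 0.3, -0.5]
grip_width: 0.499
finger_force: 0.0
clock: 3.95
tcp_pos: [0.5117, -0.3146, 0.0619]
ee_rot: [-2.221, -2.222, -0.0]
wrist_force: [-1.1, 1.2, 3.1]
grip_width: 0.1
finger_force: 58.4
[ 0.51165188 -0.31462455  0.06190702] 58.39778669178486
w3 194 254 2.5
w4 193 255 2.5
s4 289 247 3.3333333333333335
w4 291 0 3.3333333333333335
```

View pics/m4.png

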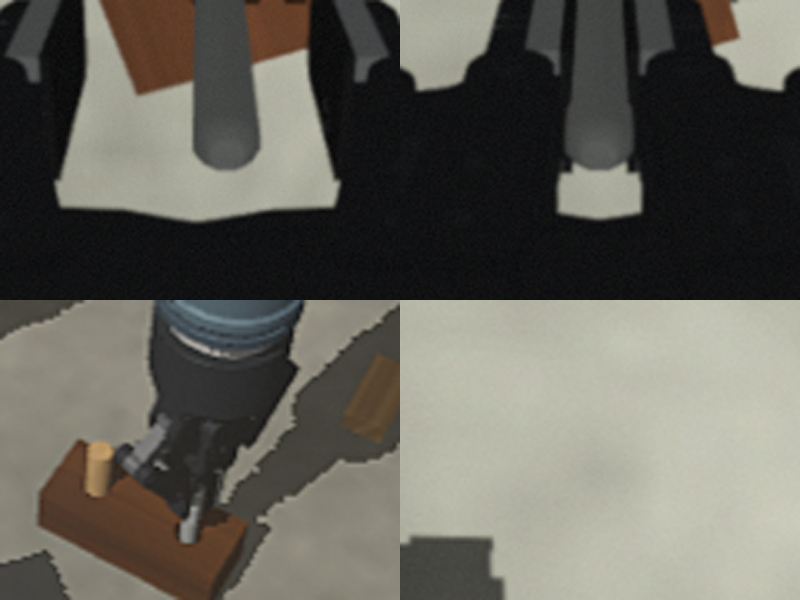

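The pin is gripped centrally between the pads. I lift it and carry it to above the bore, then compare tip and bore.

```bash
python3 -m jog '[{"dx":0,"dy":0,"dz":0.3,"ax":0,"ay":0,"az":0},{"dx":0,"dy":0,"dz":0.3,"ax":0,"ay":0,"az":0},{"dx":0,"dy":0,"dz":0.3,"ax":0,"ay":0,"az":0},{"dx":0,"dy":0,"dz":0.2,"ax":0,"ay":0,"az":0},{"dx":0,"dy":0,"dz":0,"ax":0,"ay":0,"az":0}]'
python3 -m jog '[{"dx":0.08,"dy":0.424,"dz":0,"ax":0,"ay":0,"az":0},{"dx":0.08,"dy":0.424,"dz":0,"ax":0,"ay":0,"az":0},{"dx":0.08,"dy":0.424,"dz":0,"ax":0,"ay":0,"az":0},{"dx":0.08,"dy":0.424,"dz":0,"ax":0,"ay":0,"az":0},{"dx":0.08,"dy":0.424,"dz":0,"ax":0,"ay":0,"az":0}]'
python3 -m jog '[{"dx":0.08,"dy":0.424,"dz":0,"ax":0,"ay":0,"az":0},{"dx":0.08,"dy":0.424,"dz":0,"ax":0,"ay":0,"az":0},{"dx":0.08,"dy":0.424,"dz":0,"ax":0,"ay":0,"az":0},{"dx":0.08,"dy":0.424,"dz":0,"ax":0,"ay":0,"az":0},{"dx":0,"dy":0,"dz":0,"ax":0,"ay":0,"az":0}]'
python3 -m jog '[{"dx":0,"dy":0,"dz":-0.25,"ax":0,"ay":0,"az":0},{"dx":0,"dy":0,"dz":0,"ax":0,"ay":0,"az":0},{"dx":0,"dy":0,"dz":0,"ax":0,"ay":0,"az":0},{"dx":0,"dy":0,"dz":0,"ax":0,"ay":0,"az":0},{"dx":0,"dy":0,"dz":0,"ax":0,"ay":0,"az":0}]'
python3 -c "
from h import *
s=manip.observe();print(s['tcp_pos'],s['ee_rot'],s['finger_force'])
for n in('wrist','side','scene'): cap(n,n[:2]+'5')
t=np.array(s['tcp_pos'])+[0,0,-.05]
print(proj('wr5',t),proj('wr5',[.5595,-.0603,.05]))
four('m5',('wr5',t,80),('wr5',t,160),('si5',t,60),('sc5',t,60))"
```

```text
clock: 4.55
tcp_pos: [0.5129, -0.3155, 0.1462]
ee_rot: [2.219, 2.219, 0.002]
wrist_force: [-0.2, 0.7, -0.8]
grip_width: 0.099
finger_force: 58.4
clock: 5.05
tcp_pos: [0.541, -0.1542, 0.143]
ee_rot: [-2.22, -2.22, 0.001]
wrist_force: [0.7, 0.3, 0.0]
grip_width: 0.102
finger_force: 58.5
clock: 5.55
tcp_pos: [0.5657, -0.022, 0.143]
ee_rot: [-2.21, -2.228, -0.003]
wrist_force: [-0.0, -0.7, 0.2]
grip_width: 0.097
finger_force: 58.5
clock: 6.05
tcp_pos: [0.566, -0.0289, 0.1261]
ee_rot: [2.222, 2.22, 0.001]
wrist_force: [0.5, 0.7, 0.4]
grip_width: 0.102
finger_force: 58.5
[ 0.5659805  -0.02887409  0.12606288] [2.22159256e+00 2.22032472e+00 9.26877900e-04] 58.50016504526138
(np.float64(272.28203223237836), np.float64(225.68218664581852)) (np.float64(263.5356106203667), np.float64(254.92699457426255))
wr5 232 195 5.0
wr5 192 165 2.5
si5 245 191 6.666666666666667
sc5 246 193 6.666666666666667
```

View pics/m5.png

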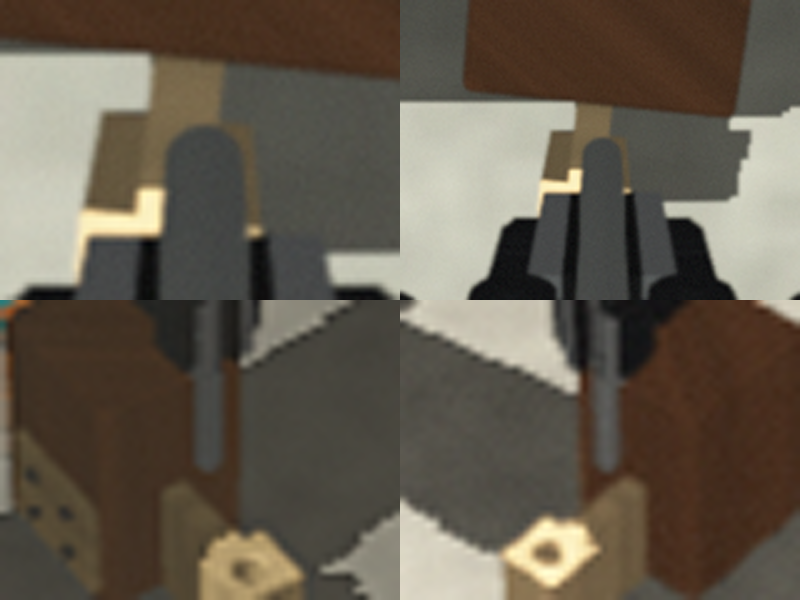

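I stepped one row too far, so the tip is about 30 mm past the bore. This view gives the tip at side (276.2,215.6) and scene (276.9,217.6), and the bore at side (282.4,231.8) and scene (267.9,230.8). Using the same cameras for both cancels the calibration bias.

```bash
python3 - <<'E'
from h import *
t=tri(('si5',276.2,215.6),('sc5',276.9,217.6)); b=tri(('si5',282.35,231.8),('sc5',267.9,230.8))
print(t,b,b[0]-t[0]); s=manip.observe(); print(s['tcp_pos']+b[0]-t[0], (b[0]-t[0])/.075)
E
```

```text
(array([ 0.56594731, -0.02913307,  0.07083864]), [0.0011705899827191843, 0.0011705899827192505]) (array([ 0.55888147, -0.06010772,  0.04518474]), [0.0012323872018728602, 0.0012323872018729651]) [-0.00706584 -0.03097464 -0.0256539 ]
[ 0.55879598 -0.0596033   0.10027961] [-0.09421125 -0.41299526 -0.34205201]
```

```bash
python3 -m jog '[{"dx":-0.09,"dy":-0.415,"dz":0,"ax":0,"ay":0,"az":0},{"dx":0,"dy":0,"dz":-0.15,"ax":0,"ay":0,"az":0},{"dx":0,"dy":0,"dz":0,"ax":0,"ay":0,"az":0},{"dx":0,"dy":0,"dz":0,"ax":0,"ay":0,"az":0},{"dx":0,"dy":0,"dz":0,"ax":0,"ay":0,"az":0}]'
python3 -m jog '[{"dx":0,"dy":0,"dz":0,"ax":0,"ay":0,"az":0},{"dx":0,"dy":0,"dz":0,"ax":0,"ay":0,"az":0}]'
python3 -c "
from h import *
s=manip.observe();print(s['tcp_pos'],s['ee_rot'],s['finger_force'])
for n in('wrist','side','scene'): cap(n,n[:2]+'6')
t=np.array(s['tcp_pos'])+[0,0,-.05]
four('m6',('wr6',t,80),('wr6',t,160),('si6',t,48),('sc6',t,48))"
```

```text
clock: 6.7
tcp_pos: [0.5593, -0.0586, 0.1145]
ee_rot: [-2.22, -2.223, -0.001]
wrist_force: [0.6, -0.5, 0.3]
grip_width: 0.1
finger_force: 58.5
clock: 6.9
tcp_pos: [0.5592, -0.0591, 0.1146]
ee_rot: [2.22, 2.222, 0.001]
wrist_force: [1.3, 0.5, -0.5]
grip_width: 0.099
finger_force: 58.5
[ 0.55915694 -0.05913088  0.1145559 ] [2.22036490e+00 2.22211235e+00 7.09810654e-04] 58.5017441958189
wr6 232 195 5.0
wr6 192 165 2.5
si6 257 207 8.333333333333334
sc6 243 207 8.333333333333334
```

View pics/m6.png

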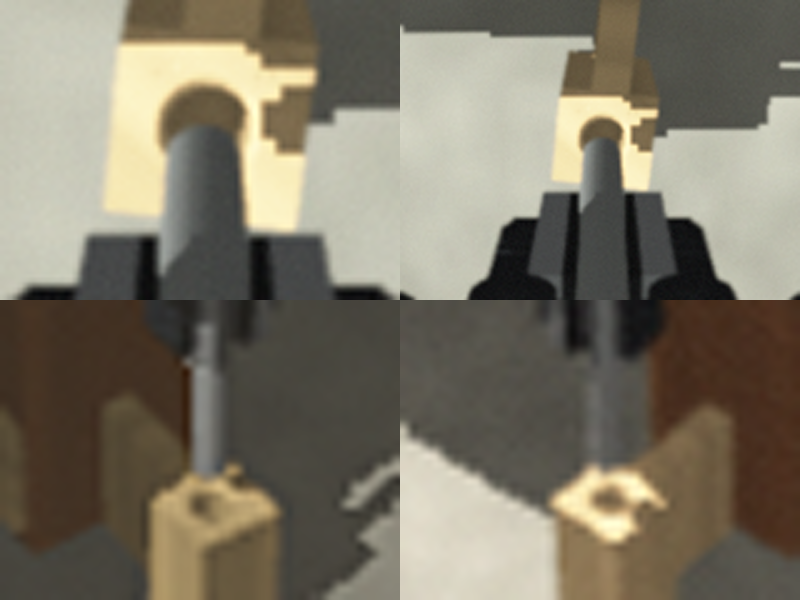

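The tip is above the bore. In the wrist crop the hole's centre is at about (272.6,220) and the pin is laterally centred to roughly 0.2 mm. In the side and scene crops the tip stands straight above the hole. I'll check the numbers.

```bash
python3 - <<'E'
from h import *
s=manip.observe()
print(s['tcp_pos'],'bore wrist',onz('wr6',272.6,220,.05))
k=8.3333
t=tri(('si6',257+207/k,207+168/k),('sc6',243+208/k,207+163/k)); b=tri(('si6',257+207/k,207+204/k),('sc6',243+209/k,207+197/k))
print(t,b,b[0]-t[0])
T=s['tcp_pos']
for z in (.0615,.0635):
  for y in(0,.0045): print(z,y,(np.array(proj('wr6',T+[0,y,z-T[2]]))-[232,195])*5)
E
```

```text
[ 0.55895568 -0.05946119  0.11439815] bore wrist [ 0.55935202 -0.05998615  0.05      ]
(array([ 0.55867137, -0.05853088,  0.05942311]), [0.0009974876113042577, 0.0009974876113041248]) (array([ 0.55866735, -0.05876394,  0.04491721]), [0.0008949309058976534, 0.0008949309058977874]) [-4.02343487e-06 -2.33058299e-04 -1.45058984e-02]
0.0615 0 [199.97974546 148.30578649]
0.0615 0.0045 [199.93308793 114.50584702]
0.0635 0 [199.96917894 153.30278856]
0.0635 0.0045 [199.92192862 119.22061243]
```

Tip and bore agree to about 0.3 mm, so I descend gently while watching the force.

```bash
python3 -m jog '[{"dx":0,"dy":0,"dz":-0.08,"ax":0,"ay":0,"az":0},{"dx":0,"dy":0,"dz":-0.08,"ax":0,"ay":0,"az":0},{"dx":0,"dy":0,"dz":-0.08,"ax":0,"ay":0,"az":0},{"dx":0,"dy":0,"dz":-0.06,"ax":0,"ay":0,"az":0},{"dx":0,"dy":0,"dz":0,"ax":0,"ay":0,"az":0}]'
```

```text
clock: 7.55
tcp_pos: [0.5589, -0.0596, 0.0911]
ee_rot: [-2.221, -2.221, 0.0]
wrist_force: [0.3, 0.9, -0.5]
grip_width: 0.103
finger_force: 58.5
```

```bash
python3 -m jog '[{"dx":0,"dy":0,"dz":-0.1,"ax":0,"ay":0,"az":0},{"dx":0,"dy":0,"dz":-0.1,"ax":0,"ay":0,"az":0},{"dx":0,"dy":0,"dz":-0.1,"ax":0,"ay":0,"az":0},{"dx":0,"dy":0,"dz":-0.07,"ax":0,"ay":0,"az":0},{"dx":0,"dy":0,"dz":0,"ax":0,"ay":0,"az":0}]'
python3 -m jog '[{"dx":0,"dy":0,"dz":-0.02,"ax":0,"ay":0,"az":0},{"dx":0,"dy":0,"dz":-0.02,"ax":0,"ay":0,"az":0},{"dx":0,"dy":0,"dz":0,"ax":0,"ay":0,"az":0},{"dx":0,"dy":0,"dz":0,"ax":0,"ay":0,"az":0}]'
```

```text
clock: 8.05
tcp_pos: [0.559, -0.0596, 0.0633]
ee_rot: [2.221, 2.222, -0.0]
wrist_force: [2.6, 0.3, -1.1]
grip_width: 0.1
finger_force: 58.5
clock: 8.45
tcp_pos: [0.5592, -0.0596, 0.0618]
ee_rot: [2.221, 2.221, 0.001]
wrist_force: [1.0, 0.3, 5.2]
grip_width: 0.098
finger_force: 59.2
```

The pin has bottomed: about 5 N upward with the TCP back at its grasp height. I let go, rise and move to look at the leaf.

```bash
python3 -m jog '[{"dx":0,"dy":0,"dz":0,"ax":0,"ay":0,"az":0},{"dx":0,"dy":0,"dz":0,"ax":0,"ay":0,"az":0},{"dx":0,"dy":0,"dz":0,"ax":0,"ay":0,"az":0},{"dx":0,"dy":0,"dz":0,"ax":0,"ay":0,"az":0},{"dx":0,"dy":0,"dz":0.1,"ax":0,"ay":0,"az":0}]' 0.3
python3 -m jog '[{"dx":0,"dy":0,"dz":0.45,"ax":0,"ay":0,"az":0},{"dx":0,"dy":0,"dz":0.5,"ax":0,"ay":0,"az":0},{"dx":0,"dy":0,"dz":0.5,"ax":0,"ay":0,"az":0},{"dx":0,"dy":0,"dz":0.45,"ax":0,"ay":0,"az":0},{"dx":0,"dy":0,"dz":0,"ax":0,"ay":0,"az":0}]'
python3 -m jog '[{"dx":-0.09,"dy":0.53,"dz":0,"ax":0,"ay":0,"az":0},{"dx":-0.09,"dy":0.53,"dz":0,"ax":0,"ay":0,"az":0},{"dx":-0.09,"dy":0.53,"dz":0,"ax":0,"ay":0,"az":0},{"dx":-0.09,"dy":0.53,"dz":0,"ax":0,"ay":0,"az":0},{"dx":0,"dy":0,"dz":0,"ax":0,"ay":0,"az":0}]'
python3 -m jog '[{"dx":0,"dy":0,"dz":0,"ax":0,"ay":0,"az":0},{"dx":0,"dy":0,"dz":0,"ax":0,"ay":0,"az":0},{"dx":0,"dy":0,"dz":0,"ax":0,"ay":0,"az":0}]'
python3 -c "
from h import *
for n in('wrist','side'): cap(n,n[:2]+'7')"
python3 -m jog '[{"dx":-0.09,"dy":0.53,"dz":0,"ax":0,"ay":0,"az":0},{"dx":-0.09,"dy":0.53,"dz":0,"ax":0,"ay":0,"az":0},{"dx":-0.09,"dy":0.53,"dz":0,"ax":0,"ay":0,"az":0},{"dx":-0.09,"dy":0.53,"dz":0,"ax":0,"ay":0,"az":0},{"dx":0,"dy":0,"dz":0,"ax":0,"ay":0,"az":0}]'
python3 -m jog '[{"dx":0,"dy":0,"dz":0,"ax":0,"ay":0,"az":0},{"dx":0,"dy":0,"dz":0,"ax":0,"ay":0,"az":0},{"dx":0,"dy":0,"dz":0,"ax":0,"ay":0,"az":0}]'
python3 -c "
from h import *
cap('wrist','wr8')
l=[.505,.275,.05]
four('m7',('wr7',l,160),('wr8',l,160),('si7',[.559,-.06,.08],64),('si7',l,80))"
```

```text
clock: 8.95
tcp_pos: [0.5579, -0.0595, 0.0679]
ee_rot: [-2.22, -2.22, 0.002]
wrist_force: [0.1, 0.9, -0.6]
grip_width: 0.649
finger_force: 0.0
clock: 9.45
tcp_pos: [0.562, -0.0599, 0.2165]
ee_rot: [2.217, 2.216, 0.01]
wrist_force: [-0.2, -0.4, 0.7]
grip_width: 0.648
finger_force: 0.0
clock: 9.95
tcp_pos: [0.5301, 0.1065, 0.2108]
ee_rot: [-2.209, -2.229, -0.002]
wrist_force: [0.3, 0.4, -0.3]
grip_width: 0.648
finger_force: 0.0
clock: 10.25
tcp_pos: [0.532, 0.0977, 0.2109]
ee_rot: [2.224, 2.218, -0.001]
wrist_force: [0.1, -1.3, 0.0]
grip_width: 0.648
finger_force: 0.0
clock: 10.85
tcp_pos: [0.5028, 0.2651, 0.2111]
ee_rot: [-2.21, -2.228, -0.004]
wrist_force: [0.1, 0.0, 0.0]
grip_width: 0.656
finger_force: 0.0
clock: 11.15
tcp_pos: [0.5055, 0.2565, 0.211]
ee_rot: [2.224, 2.218, -0.001]
wrist_force: [0.4, 0.8, 0.5]
grip_width: 0.651
finger_force: 0.0
wr7 162 0 2.5
wr8 191 109 2.5
si7 250 196 6.25
si7 145 140 5.0
```

View pics/m7.png

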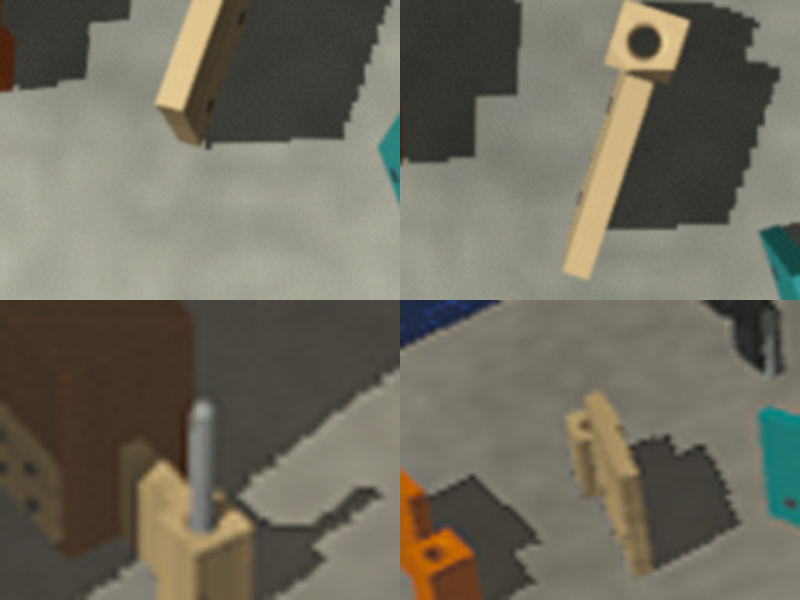

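Lower left, the pin stands upright in the fixed knuckle, released. In wr8 the leaf's hole is at (288.6,125.8), and the plate's top edge runs from (285.8,140.6) to its end at (261.8,219.0). In wr7 that end is at (230.8,43).

```bash
python3 - <<'E'
from h import *
print('end',tri(('wr7',230.8,43),('wr8',261.8,219)))
e=onz('wr8',261.8,219,.07);n=onz('wr8',285.8,140.6,.07);h=onz('wr8',288.6,125.8,.04)
print(e,n,h,np.linalg.norm(e-n),np.linalg.norm((h-e)[:2]))
for a in(n,h): d=a-e; print('yaw',np.degrees(np.arctan2(-d[0],d[1])))
d=(h-e)[:2];d/=np.linalg.norm(d); g=h[:2]-d*.045; print('grasp',g, 'TCP',manip.observe()['tcp_pos'])
# orange / teal clearance
im=cv2.imread('pics/wr8.png').astype(int);b,gg,r=im[...,0],im[...,1],im[...,2]
for nme,m in(('orange',(r>150)&(b<60)&(gg<130)),('teal',(gg>r+50)&(b>r+40))):
    v,u=np.nonzero(m); 
    P=np.array([onz('wr8',x,y,.04)[:2] for x,y in zip(u[::5],v[::5])]) if len(u) else np.zeros((0,2))
    if len(P):
        q=P-g; al=q@d; la=q@np.array([d[1],-d[0]]); i=np.argsort(np.hypot(al,la))[:1]; print(nme,len(u),al[i],la[i])
# jamb leaf yaw from fixed leaf: bore and points
E
```

```text
end (array([0.49611777, 0.23232947, 0.06972807]), [0.0003994520728511545, 0.00039945207285109843])
[0.49573333 0.23234039 0.07      ] [0.51742776 0.30353334 0.07      ] [0.5213358  0.31598359 0.04      ] 0.07442502140000187 0.0874738323375321
yaw -16.947410954279
yaw -17.018903187340324
grasp [0.50816488 0.27295422] TCP [0.50546597 0.25673866 0.2110654 ]
orange 205 [-0.0319329] [-0.08788713]
teal 766 [-0.01407891] [0.06876528]
```

```bash
python3 -m jog '[{"dx":0.036,"dy":0.217,"dz":0,"ax":0,"ay":0,"az":-0.07},{"dx":0,"dy":0,"dz":-0.4,"ax":0,"ay":0,"az":-0.0717},{"dx":0,"dy":0,"dz":-0.5,"ax":0,"ay":0,"az":0},{"dx":0,"dy":0,"dz":-0.3,"ax":0,"ay":0,"az":0},{"dx":0,"dy":0,"dz":0,"ax":0,"ay":0,"az":0}]'
python3 -m jog '[{"dx":0,"dy":0,"dz":0,"ax":0,"ay":0,"az":0},{"dx":0,"dy":0,"dz":0,"ax":0,"ay":0,"az":0}]'
python3 -c "
from h import *
s=manip.observe();print(s['tcp_pos']);M=R.from_rotvec(s['ee_rot']).as_matrix();print(M.round(4),np.degrees(np.arctan2(M[1,1],M[0,1])))"
```

```text
clock: 11.7
tcp_pos: [0.5056, 0.2725, 0.1181]
ee_rot: [-2.526, -1.867, 0.01]
wrist_force: [0.2, -0.2, -0.0]
grip_width: 0.647
finger_force: 0.0
clock: 11.9
tcp_pos: [0.5088, 0.2749, 0.1227]
ee_rot: [2.526, 1.868, 0.004]
wrist_force: [-0.5, 0.3, -0.0]
grip_width: 0.649
finger_force: 0.0
[0.50883379 0.27493499 0.12271829]
[[ 0.2929  0.9561  0.0024]
 [ 0.9561 -0.2929  0.0014]
 [ 0.0021  0.0019 -1.    ]] -17.03297676119705
```

```bash
python3 -m jog '[{"dx":0,"dy":0,"dz":-0.4,"ax":0,"ay":0,"az":0},{"dx":0,"dy":0,"dz":-0.4,"ax":0,"ay":0,"az":0},{"dx":0,"dy":0,"dz":-0.37,"ax":0,"ay":0,"az":0},{"dx":0,"dy":0,"dz":0,"ax":0,"ay":0,"az":0},{"dx":0,"dy":0,"dz":0,"ax":0,"ay":0,"az":0}]'
python3 -m jog '[{"dx":0,"dy":0,"dz":0,"ax":0,"ay":0,"az":0},{"dx":0,"dy":0,"dz":0,"ax":0,"ay":0,"az":0},{"dx":0,"dy":0,"dz":0,"ax":0,"ay":0,"az":0},{"dx":0,"dy":0,"dz":0,"ax":0,"ay":0,"az":0},{"dx":0,"dy":0,"dz":0,"ax":0,"ay":0,"az":0}]' -1 90
python3 -m jog '[{"dx":0,"dy":0,"dz":0,"ax":0,"ay":0,"az":0},{"dx":0,"dy":0,"dz":0,"ax":0,"ay":0,"az":0},{"dx":0,"dy":0,"dz":0,"ax":0,"ay":0,"az":0}]'
python3 -c "
from h import *
s=manip.observe();print(s['tcp_pos'],s['finger_force']);cap('wrist','wr9')"
```

```text
clock: 12.4
tcp_pos: [0.5084, 0.275, 0.0346]
ee_rot: [2.525, 1.868, 0.002]
wrist_force: [0.7, 0.5, -1.0]
grip_width: 0.655
finger_force: 0.0
clock: 12.9
tcp_pos: [0.5085, 0.2751, 0.0346]
ee_rot: [2.525, 1.868, 0.003]
wrist_force: [-0.6, -0.2, 7.2]
grip_width: 0.104
finger_force: 88.5
clock: 13.2
tcp_pos: [0.5085, 0.2751, 0.0346]
ee_rot: [2.525, 1.868, 0.003]
wrist_force: [-0.4, -0.3, 7.6]
grip_width: 0.102
finger_force: 88.5
[0.50851047 0.27509874 0.03458821] 88.50082397460938
```

```bash
python3 - <<'E'
from h import *
def yaw(t,a,b,z):
    d=onz(t,*b,z)-onz(t,*a,z); return np.degrees(np.arctan2(d[1],d[0]))
print('block front',yaw('wr5',(232,202.6),(312,210.6),.1))
f=lambda x,y:(232+x/5,195+y/5)
P=[f(122,42),f(104,212),f(297,231),f(318,68)]
print('left',yaw('wr6',P[1],P[0],.05)-90,'bot',yaw('wr6',P[1],P[2],.05),'right',yaw('wr6',P[2],P[3],.05)-90,'top',yaw('wr6',P[0],P[3],.05))
# automatic: block top edges in wr7? Hough on wr5 front edge
im=cv2.imread('pics/wr5.png'); lsd=cv2.createLineSegmentDetector(); L=lsd.detect(cv2.cvtColor(im,cv2.COLOR_BGR2GRAY))[0][:,0]
for l in L:
    if np.hypot(l[2]-l[0],l[3]-l[1])>45 and l[1]<260: print(np.round(l),[round(yaw('wr5',l[:2],l[2:],z),1) for z in(.1,0.05)])
print('hole exp',proj('wr9',[.5213,.316,.04]))
im=cv2.imread('pics/wr9.png'); g=cv2.cvtColor(im,cv2.COLOR_BGR2GRAY); u,v=map(int,proj('wr9',[.5213,.316,.04])); w=g[v-25:v+26:3,u-25:u+26:3]; print(u,v); print(w)
E
```

```text
block front -6.061840000918799
left -6.719166573976082 bot -6.090118071937916 right -5.950801084577918 top -7.8814865398103535
[291.  78. 338.  83.] [np.float64(-4.8), np.float64(-4.8)]
[537. 247. 491. 222.] [np.float64(158.8), np.float64(158.8)]
[376.  90. 431.  96.] [np.float64(-0.1), np.float64(-0.1)]
[261. 205. 181. 205.] [np.float64(-179.9), np.float64(-179.9)]
[132.  98. 224.  92.] [np.float64(-0.1), np.float64(-0.1)]
[321. 212. 260. 205.] [np.float64(173.9), np.float64(173.9)]
[ 86. 106. 131. 100.] [np.float64(-0.2), np.float64(-0.2)]
[ 51. 216.   1. 218.] [np.float64(-177.6), np.float64(-177.6)]
[264. 244. 258. 316.] [np.float64(-95.0), np.float64(-95.0)]
[342.  89. 326. 208.] [np.float64(-96.3), np.float64(-96.3)]
[216. 198. 225.  94.] [np.float64(83.7), np.float64(83.7)]
hole exp (np.float64(272.6039466524283), np.float64(171.93169855326704))
272 171
[[228 228 229 229 230 230 230 230 229 229 230 229 228 227 227 227 228]
 [228 228 229 229 228 229 229 230 231 229 230 229 229 228 228 227 227]
 [229 227 228 229 228 228 228 216 213 220 228 229 229 229 228 228 227]
 [231 230 228 
[... 280 characters left out ...]
231 112  76  75  68  67  70  68  69  71  76 117 242 224 229]
 [228 228 222 108  75  77  78  72  70  71  75  79  74 142 240 230 229]
 [228 228 229 103  78  74  80  76  77  78  79  78  79 168 237 228 229]
 [226 227 229 125  99  76  75  78  77  81  80  79 103 203 233 226 228]
 [228 227 226 209 108  83  77  78  80  79  77  80 153 230 229 227 227]
 [231 229 227 228 154 118  99  78  76  78  84 150 221 228 229 227 228]
 [227 231 230 228 228 193 132 136 148 162 182 203 224 230 206 138  97]
 [221 227 230 231 229 228 226 212 194 197 216 161 131  99 100 102 100]
 [218 218 225 228 231 230 228 226 226 227 228 218 100 100 100 103 102]
 [218 218 219 223 226 229 231 230 226 210 135  95  99 100  99 102 100]]
```

The jamb's yaw is about -6.2°, so the leaf turns by +10.8°. I lift it and carry it above everything to a spot with its hole about 35 mm short of the pin, on the -y side.

```bash
python3 -m jog '[{"dx":0,"dy":0,"dz":0.4,"ax":0,"ay":0,"az":0},{"dx":0,"dy":0,"dz":0.5,"ax":0,"ay":0,"az":0},{"dx":0,"dy":0,"dz":0.5,"ax":0,"ay":0,"az":0},{"dx":0,"dy":0,"dz":0.34,"ax":0,"ay":0,"az":0.045},{"dx":0,"dy":0,"dz":0,"ax":0,"ay":0,"az":0.045}]'
python3 -m jog '[{"dx":0.05,"dy":-0.4,"dz":0,"ax":0,"ay":0,"az":0},{"dx":0.05,"dy":-0.5,"dz":0,"ax":0,"ay":0,"az":0},{"dx":0.05,"dy":-0.5,"dz":0,"ax":0,"ay":0,"az":0},{"dx":0.05,"dy":-0.5,"dz":0,"ax":0,"ay":0,"az":0},{"dx":0.05,"dy":-0.5,"dz":0,"ax":0,"ay":0,"az":0}]'
python3 -m jog '[{"dx":0.05,"dy":-0.5,"dz":0,"ax":0,"ay":0,"az":0},{"dx":0.05,"dy":-0.5,"dz":0,"ax":0,"ay":0,"az":0},{"dx":0.05,"dy":-0.5,"dz":0,"ax":0,"ay":0,"az":0},{"dx":0.05,"dy":-0.5,"dz":0,"ax":0,"ay":0,"az":0},{"dx":0.05,"dy":-0.5,"dz":0,"ax":0,"ay":0,"az":0}]'
python3 -m jog '[{"dx":0.067,"dy":-0.4,"dz":0,"ax":0,"ay":0,"az":0},{"dx":0,"dy":-0.2,"dz":0,"ax":0,"ay":0,"az":0},{"dx":0,"dy":0,"dz":0,"ax":0,"ay":0,"az":0},{"dx":0,"dy":0,"dz":0,"ax":0,"ay":0,"az":0},{"dx":0,"dy":0,"dz":0,"ax":0,"ay":0,"az":0}]'
python3 -m jog '[{"dx":0,"dy":0,"dz":0,"ax":0,"ay":0,"az":0},{"dx":0,"dy":0,"dz":0,"ax":0,"ay":0,"az":0}]'
python3 - <<'E'
from h import *
s=manip.observe();M=R.from_rotvec(s['ee_rot']).as_matrix();print(s['tcp_pos'],np.degrees(np.arctan2(M[1,1],M[0,1])),s['finger_force'],M[2].round(4))
for n in('wrist','side','scene'): cap(n,n[:2]+'10')
p=[.5595,-.06,.11]; y=np.array([.108,.994,0]); h=s['tcp_pos']+y*.0429+[0,0,.0054]
print('exp pin',proj('wr10',p),'exp hole',proj('wr10',h),proj('si10',p),proj('si10',h))
m=(np.array(p)+h)/2
four('m8',('wr10',m,120),('wr10',m,240),('si10',m,80),('sc10',m,80))
E
```

```text
clock: 13.75
tcp_pos: [0.5099, 0.276, 0.1682]
ee_rot: [2.333, 2.101, 0.011]
wrist_force: [0.1, 0.2, -2.1]
grip_width: 0.107
finger_force: 87.7
clock: 14.25
tcp_pos: [0.5262, 0.0931, 0.1641]
ee_rot: [2.338, 2.098, 0.0]
wrist_force: [0.6, 0.1, -0.9]
grip_width: 0.104
finger_force: 87.7
clock: 14.75
tcp_pos: [0.5449, -0.0944, 0.1641]
ee_rot: [2.338, 2.098, 0.0]
wrist_force: [1.2, 0.8, -0.8]
grip_width: 0.101
finger_force: 87.7
clock: 15.25
tcp_pos: [0.5501, -0.1352, 0.1637]
ee_rot: [-2.334, -2.101, -0.001]
wrist_force: [-0.0, 0.6, -1.5]
grip_width: 0.102
finger_force: 87.7
clock: 15.45
tcp_pos: [0.5502, -0.1366, 0.1638]
ee_rot: [-2.336, -2.1, -0.0]
wrist_force: [0.9, -0.2, -0.9]
grip_width: 0.111
finger_force: 87.7
[ 0.55018163 -0.1365702   0.16380785] -6.087843174143742 87.68199920654297 [ 4.e-04 -1.e-04 -1.e+00]
exp pin (np.float64(273.99182576378206), np.float64(100.2322322334051)) exp hole (np.float64(272.2814716011756), np.float64(171.7785481421323)) (np.float64(282.47585239328214), np.float64(211.35980937222078)) (np.float64(291.28440701907186), np.float64(200.80614052588834))
wr10 213 84 3.3333333333333335
wr10 153 39 1.6666666666666667
si10 246 176 5.0
sc10 221 177 5.0
```

View pics/m8.png

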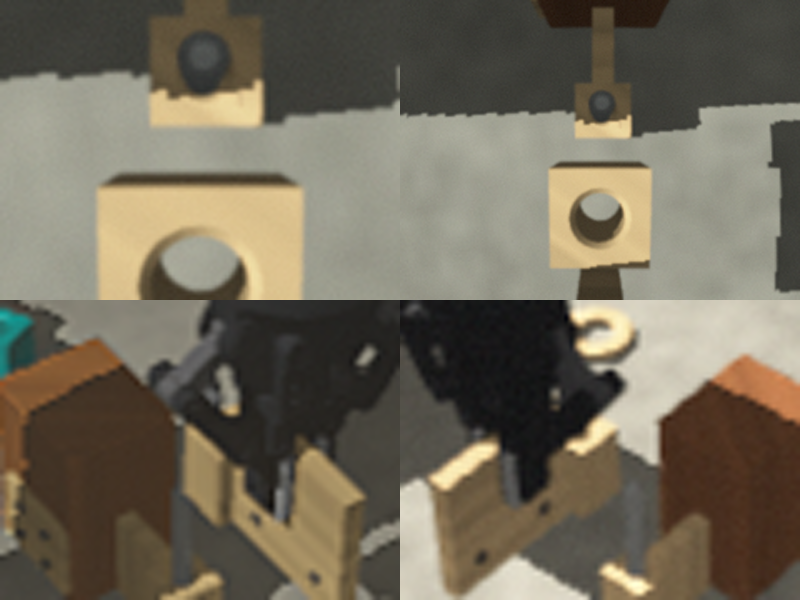

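Wrist view: the pin's top is at (273.9,98.8) and the leaf's hole at about (273.0,169.8). The leaf is parallel to the fixed knuckle, and all of it hangs clear of the pin. Now I work out the remaining shift.

```bash
python3 - <<'E'
from h import *
s=manip.observe(); T=s['tcp_pos']
pin=onz('wr10',273.9,98.9,.11)
g=cv2.cvtColor(cv2.imread('pics/wr9.png'),cv2.COLOR_BGR2GRAY)[145:198,246:299]
m=(g<190).astype(np.uint8); n,lab,st,c=cv2.connectedComponentsWithStats(m); i=lab[26,26]; print(st[i],c[i]+[246,145])
x,y,w,h=st[i][:4]; ctr=(246+x+w/2-.5,145+y+h/2-.5); print(ctr)
d=json.load(open('pics/wr9.json')); Rw=R.from_rotvec(d['rot']).as_matrix(); H9=onz('wr9',*ctr,.04)
off=Rw.T@(H9-np.array(d['tcp'])); print('hole in tool',off)
d=json.load(open('pics/wr10.json')); Hn=np.array(d['tcp'])+R.from_rotvec(d['rot']).as_matrix()@off
Hd=onz('wr10',273,169.8,d['tcp'][2]+.0054)
g=cv2.cvtColor(cv2.imread('pics/wr10.png'),cv2.COLOR_BGR2GRAY); print(g[120:215:4,273]); print(g[170,235:311:3])
print('pin',pin,'hole',Hn,Hd,'shift',pin-Hn,pin-Hd,(pin-Hn)/.075)
E
```

```text
[  8   9  33  35 874] [270.28604119 170.39244851]
(np.float64(270.0), np.float64(171.0))
hole in tool [ 0.04326866 -0.00083835 -0.00534972]
[193 160 161 163  86 171 197 198 170 165 164 163 162  63  63  61 107 169
 194 195  61  61  63  57]
[155 151 157 195 197 195 187  79  58  57  60 102 144 144 110  59  59 134
 217 199 198 197 198 157 156 154]
pin [ 0.55953274 -0.05918805  0.11      ] hole [ 0.55393699 -0.09345869  0.16917391] [ 0.55521328 -0.0931065   0.16920785] shift [ 0.00559576  0.03427065 -0.05917391] [ 0.00431947  0.03391845 -0.05920785] [ 0.07461007  0.45694198 -0.78898548]
```

```bash
python3 -m jog '[{"dx":0.03,"dy":0.225,"dz":0,"ax":0,"ay":0,"az":0},{"dx":0.029,"dy":0.226,"dz":0,"ax":0,"ay":0,"az":0},{"dx":0,"dy":0,"dz":-0.08,"ax":0,"ay":0,"az":0},{"dx":0,"dy":0,"dz":-0.08,"ax":0,"ay":0,"az":0},{"dx":0,"dy":0,"dz":0,"ax":0,"ay":0,"az":0}]'
python3 -m jog '[{"dx":0,"dy":0,"dz":0,"ax":0,"ay":0,"az":0},{"dx":0,"dy":0,"dz":0,"ax":0,"ay":0,"az":0},{"dx":0,"dy":0,"dz":0,"ax":0,"ay":0,"az":0}]'
python3 - <<'E'
from h import *
s=manip.observe(); T=s['tcp_pos']; cap('wrist','wr11')
M=R.from_rotvec(s['ee_rot']).as_matrix()
d=json.load(open('pics/wr10.json')); off=R.from_rotvec(d['rot']).as_matrix().T@(onz('wr10',272.85,169.5,d['tcp'][2]+.0054)-np.array(d['tcp']))
print('tool off',off); H=T+M@off; print(T,'hole',H,'pin-hole',(onz('wr10',273.8,98.9,.11)-H)[:2])
P=proj('wr11',onz('wr10',273.8,98.9,.11)); print('pin px',P,'hole top',proj('wr11',H),'hole bottom',proj('wr11',H-[0,0,.04]))
g=cv2.cvtColor(cv2.imread('pics/wr11.png'),cv2.COLOR_BGR2GRAY); u,v=249,146; print(u,v); print(g[v:v+50:3,u:u+50:3])
E
```

```text
clock: 16.1
tcp_pos: [0.5534, -0.1052, 0.1506]
ee_rot: [-2.339, -2.096, 0.003]
wrist_force: [0.3, 0.1, -1.9]
grip_width: 0.108
finger_force: 87.7
clock: 16.4
tcp_pos: [0.5546, -0.1045, 0.152]
ee_rot: [2.338, 2.097, 0.0]
wrist_force: [0.4, 0.2, -0.5]
grip_width: 0.107
finger_force: 87.7
tool off [ 0.04388448  0.00032937 -0.00538352]
[ 0.55464688 -0.10449501  0.15199605] hole [ 0.55973254 -0.06090401  0.15737187] pin-hole [-0.00025912  0.00172234]
pin px (np.float64(271.90661573572834), np.float64(154.14242266179514)) hole top (np.float64(272.84796751348574), np.float64(169.49987562746222)) hole bottom (np.float64(272.7096595649473), np.float64(158.56946170392087))
249 146
[[ 87  87  86  88  86  88  89  88  89  89  86  84  84  85  84  87  85]
 [ 85  88  87  86  85  89  87  88  87  87  89  88  86  89  87  86  87]
 [ 85  86  87  88  85  89  83  78  74  80  86  89  87  88  87  86  85]
 [ 87  87  86  85  81  73  74  80  79  75  75  75  86  88  88  88  88]
 [ 91  88  84  81  79 157  67  83  80  67 119 190  76  86  88  90  88]
 [ 89  89  88  77 161 215  91  61  64  72 217 227 103  77  86  88  88]
 [ 91  88  81  76  94 205 203 183 185 195 201 198  62  81  88  87  86]
 [ 85  85  80  69  62 132 183 180 174 174 168  85  64  74  83  87  88]
 [ 85  87  79  69  64  63  91 156 159 147  78  67  99  74  80  86  87]
 [ 85  86  76  73  67  63  66  69  67  68  70  67 146 153 138 137 138]
 [ 82  84  87  82  64  64  67  66  67  68  67  77 165 225 211 209 210]
 [200 201 208 103  89  67  67  67  69  69  71 134 213 218 208 208 208]
 [213 211 207 189 107 104  75  70  69  74 124 202 215 213 209 209 207]
 [213 214 211 209 194 131 130 137 151 172 191 207 215 214 213 211 209]
 [205 208 214 211 210 209 201 185 184 198 209 212 213 214 216 214 213]
 [197 202 207 212 213 211 209 207 206 209 209 210 212 213 215 217 196]
 [199 198 198 205 211 214 209 207 207 206 209 209 209 212 210 213  86]]
```

Seen through the hole, the pin matches its predicted spot. A 1.7 mm y correction is left; I apply it and begin lowering.

```bash
python3 -m jog '[{"dx":-0.003,"dy":0.022,"dz":0,"ax":0,"ay":0,"az":0},{"dx":0,"dy":0,"dz":0,"ax":0,"ay":0,"az":0},{"dx":0,"dy":0,"dz":-0.06,"ax":0,"ay":0,"az":0},{"dx":0,"dy":0,"dz":-0.06,"ax":0,"ay":0,"az":0},{"dx":0,"dy":0,"dz":-0.06,"ax":0,"ay":0,"az":0}]'
python3 -m jog '[{"dx":0,"dy":0,"dz":0,"ax":0,"ay":0,"az":0},{"dx":0,"dy":0,"dz":0,"ax":0,"ay":0,"az":0},{"dx":0,"dy":0,"dz":0,"ax":0,"ay":0,"az":0}]'
python3 - <<'E'
from h import *
s=manip.observe(); T=s['tcp_pos']; cap('wrist','wr12')
M=R.from_rotvec(s['ee_rot']).as_matrix(); H=T+M@[.04388,.00033,-.00538]
pin=onz('wr10',273.8,98.9,.11); print(T,(pin-H)[:2],'pin px',proj('wr12',pin))
g=cv2.cvtColor(cv2.imread('pics/wr12.png'),cv2.COLOR_BGR2GRAY); u,v=249,146; print(g[v:v+50:3,u:u+50:3])
E
```

```text
clock: 16.95
tcp_pos: [0.5541, -0.1023, 0.1377]
ee_rot: [-2.338, -2.098, 0.001]
wrist_force: [-0.6, -0.9, 0.0]
grip_width: 0.1
finger_force: 87.7
clock: 17.25
tcp_pos: [0.5544, -0.1024, 0.1384]
ee_rot: [2.338, 2.098, 0.0]
wrist_force: [-0.4, -0.5, -1.0]
grip_width: 0.107
finger_force: 87.7
[ 0.5544261  -0.10241742  0.13837285] [-1.34397185e-05 -3.53009089e-04] pin px (np.float64(272.7915684168269), np.float64(160.61934288145673))
[[ 90  88  88  89  90  91  90  90  88  89  89  86  87  87  86  88  84]
 [ 90  87  86  89  87  89  92  91  88  89  89  90  88  88  88  85  88]
 [ 87  87  87  88  87  90  83  81  79  77  85  90  89  89  91  86  87]
 [ 90  87  88  86  86  74  73  73  71  70  75  77  85  90  91  88  88]
 [ 91  91  89  86  86 142  65  74  81  74  63 166  78  88  89  89  90]
 [ 88  90  90  78 161 115  69  80  82  82  66 204 104  80  88  90  91]
 [ 89  89  85  77  98 148  66  79  78  78  59 211  65  78  89  89  88]
 [ 86  90  81  72  64 154  71  66  74  66  97 105  64  76  85  89  88]
 [ 90  89  81  70  67  66  79  80  65  75  84  65  65  75  82  87  86]
 [ 85  87  83  73  68  67  68  69  68  70  70  68 121  77  85  89  88]
 [ 87  86  86  79  67  68  68  70  70  69  70  91 154 101 103 138 137]
 [ 85  84  94  81  84  67  69  67  69  68  72 129 217 222 211 211 211]
 [209 204 212 191 111 105  77  70  69  82 129 206 220 215 211 211 212]
 [215 217 213 212 198 132 136 141 153 173 194 209 217 216 215 213 210]
 [205 211 216 215 212 211 203 188 186 201 213 214 215 215 216 215 212]
 [200 204 209 216 216 213 210 210 211 210 210 212 214 214 216 217 217]
 [200 199 201 207 213 216 213 212 209 210 213 212 214 214 196 200 200]]
```

The pin is inside the hole with 6 mm overlap and no contact force, so I lower on.

```bash
python3 -m jog '[{"dx":0,"dy":0,"dz":-0.1,"ax":0,"ay":0,"az":0},{"dx":0,"dy":0,"dz":-0.12,"ax":0,"ay":0,"az":0},{"dx":0,"dy":0,"dz":-0.12,"ax":0,"ay":0,"az":0},{"dx":0,"dy":0,"dz":-0.06,"ax":0,"ay":0,"az":0},{"dx":0,"dy":0,"dz":0,"ax":0,"ay":0,"az":0}]'
python3 -m jog '[{"dx":0,"dy":0,"dz":-0.1,"ax":0,"ay":0,"az":0},{"dx":0,"dy":0,"dz":-0.1,"ax":0,"ay":0,"az":0},{"dx":0,"dy":0,"dz":-0.08,"ax":0,"ay":0,"az":0},{"dx":0,"dy":0,"dz":0,"ax":0,"ay":0,"az":0},{"dx":0,"dy":0,"dz":0,"ax":0,"ay":0,"az":0}]'
```

```text
clock: 17.8
tcp_pos: [0.5535, -0.1023, 0.1072]
ee_rot: [-2.337, -2.097, 0.002]
wrist_force: [0.4, -0.4, -1.2]
grip_width: 0.109
finger_force: 87.7
clock: 18.3
tcp_pos: [0.5542, -0.1024, 0.0871]
ee_rot: [-2.338, -2.098, 0.0]
wrist_force: [-0.4, -0.5, -1.0]
grip_width: 0.104
finger_force: 87.7
```

```bash
python3 -m jog '[{"dx":0,"dy":0,"dz":-0.015,"ax":0,"ay":0,"az":0},{"dx":0,"dy":0,"dz":-0.015,"ax":0,"ay":0,"az":0},{"dx":0,"dy":0,"dz":0,"ax":0,"ay":0,"az":0},{"dx":0,"dy":0,"dz":0,"ax":0,"ay":0,"az":0},{"dx":0,"dy":0,"dz":0,"ax":0,"ay":0,"az":0}]'
python3 - <<'E'
from h import *
s=manip.observe(); T=s['tcp_pos']; cap('wrist','wr13')
M=R.from_rotvec(s['ee_rot']).as_matrix(); H=T+M@[.04388,.00033,-.00538]
print(T,H,s['wrist_force'],s['finger_force'],M[2],np.degrees(np.arctan2(M[1,1],M[0,1])))
E
```

```text
clock: 18.8
tcp_pos: [0.5544, -0.1024, 0.0851]
ee_rot: [2.338, 2.098, 0.0]
wrist_force: [-0.1, 0.3, -1.6]
grip_width: 0.105
finger_force: 87.7
[ 0.55435885 -0.10237945  0.08512604] [ 0.55941867 -0.0587908   0.09050514] [-0.0631735   0.29151935 -1.55857717] 87.66366362571716 [-2.18480461e-05  1.74834078e-04 -9.99999984e-01] -6.191671087315926
```

```bash
python3 -m jog '[{"dx":0,"dy":-0.006,"dz":-0.008,"ax":0,"ay":0,"az":0},{"dx":0,"dy":0,"dz":-0.004,"ax":0,"ay":0,"az":0},{"dx":0,"dy":0,"dz":0,"ax":0,"ay":0,"az":0},{"dx":0,"dy":0,"dz":0,"ax":0,"ay":0,"az":0},{"dx":0,"dy":0,"dz":0,"ax":0,"ay":0,"az":0}]'
python3 - <<'E'
from h import *
for n in('side','scene','wrist'): cap(n,n[:2]+'14')
s=manip.observe(); print(s['tcp_pos'],s['wrist_force'],s['ft_torque'],s['finger_force'])
E
```

```text
clock: 19.35
tcp_pos: [0.5544, -0.1029, 0.0845]
ee_rot: [2.338, 2.098, 0.0]
wrist_force: [-2.7, -0.0, 5.0]
grip_width: 0.101
finger_force: 88.6
[ 0.5544309  -0.10285123  0.08453654] [-1.80339961 -0.09547701  5.2903642 ] [0.27091574 0.35302873 0.03412735] 88.59157204627991
```

The knuckles have met: about 5 N of contact, underside at 50 mm, the leaf square and firmly held. Handing in.

```bash
python3 -c "
from bench import hand_in
print(hand_in())"
```

```text
the job is handed in; nothing more can be done
None
```

I handed the job in at about 19.5 s: the pin is fully down and released in the fixed knuckle, and the loose leaf is over it, touching the fixed knuckle, in line and still gripped at about 88 N; no verdict came back.

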